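Scrape resin offcuts from the tilted tray into the waste cup

TASK

Take the red-handled scraper and sweep both amber resin offcuts down the tilted white tray, over its open lower edge and into the green waste cup beneath, without touching the offcuts with the fingers. Then stand the scraper upright on the worktop and let it go.

Things in the scene. Friction and masses are not known exactly. Their poses are not given: they have to be found in the camera images.
- tray: Fixed tilted white tray with a green waste cup fixed under its open low end. Origin: centre of cup's underside on the worktop; z up, +x level, uphill. Floor 76 mm wide, rises 20 deg to +x from the lip (top at x 14, z 56 mm), 170 mm up the slope (to x 174, z 114). Side and back walls 18 mm high, 4 thick. Cup 45 mm high, 86 inside at rim. Offcuts stay put until pushed.
- scraper: Scraper, 120 g, stands by itself. Origin: centre of its underside, z up. Black foot 42 (x) x 58 (y) x 8 mm, rear at x +22; steel blade across the front, 60 mm wide in y, 20 high, 3 thick, front face at x -23 (the sweeping side is -x), edge level with the underside. Upright red grip over the origin: 16 mm thick in x, 44 wide in y, top 70 mm above the underside; pinch its 16 mm.
- offcut_a: loose rigid offcut of amber resin, 12 g, a stepped block 16 x 14 mm and 11 mm high; starts on the tray floor, about 78 mm up the slope from the lip. Origin: centre of its underside.
- offcut_b: loose rigid offcut of amber resin, 12 g, a disc of 16 mm diameter with a small block on top, 11 mm high in all; starts on the tray floor, about 40 mm up the slope from the lip. Origin: centre of its underside.

How it is judged:
By the outcome, as a careful person would: the job done as asked, in the order asked, and still so for the second after the job is handed in, with the robot touching nothing.
It also fails if it takes over 45 s, if anything falls off the work surface, if the arm or the gripper's body presses on something with over 40 N, if the wrist force passes 120 N, or if a joint passes its speed limit or range.

ROBOT

A 6-joint arm with a two-finger parallel gripper is mounted at the origin on a cart in front of the work surface, level with it; the furniture and walls round the work are solid. World frame = base frame: x ahead of the robot, y to its left, z up, the work surface at z = 0. Lengths are in m, angles in rad, forces in N, time in s.
With the tool pointing down it reaches from about 0.375 to 0.9 m from the base axis. Payload 3.1 kg.
Tool frame: the origin (TCP) lies midway between the tips of the shut fingers; the grasp point (between the pads) lies 19 mm behind it (manip.grip_depth is the distance from the TCP to the grasp point, in m); z points along the fingers, y is the line along which they close (so a half turn about z gives the same grasp; the last joint's range is limited). The gripper opens to 85 mm and grips with 20 to 120 N. Pads are 22 mm wide; open, the fingers measure 114 mm over their backs; the gripper's body (76 mm by 85 mm) begins 54 mm behind the grasp point. The pads swing forward as they close: fully open they stand 13 mm farther back than shut.
Start: joints at [-1.52, 0.527, 1.433, -0, 1.181, -0.178], TCP at [0.142, -0.609, 0.231] pointing down, gripper open.
Joint ranges: [-3.08, 3.08], [-0.75, 2.2], [0.22, 2.44], [-1.43, 4.57], [0, 2.65], [-2.85, 2.85]. Speed limits (rad/s): [2.79, 2.79, 3.14, 3.14, 3.14, 3.14].

INTERFACE

Orientations are given as a unit quaternion [x, y, z, w].
In Python, from station import telemetry, snapshot, manip gives the robot as it stands. The module is installed in compiled form; this text tells all that it offers.
- The arm moves only by the shell command python3 -m crank 'ROWS' [OPENING] [FORCE]. ROWS is text: rows parted by semicolons, each of 6 numbers parted by spaces: the shift along the tool's x, y, z as a fraction of full scale, then the turn, a rotation vector about the tool's x, y, z as a fraction of full scale. A call has exactly 5 rows; each row shifts and turns the commanded pose from where the row before left it, along the tool's axes as they then stand; what a row does not reach is not made up. Full scale, the value 1, is 4 cm for a shift and 90 degrees for a turn. A row lasts 1/10 s, in which the tool goes at most 50 mm and 8.59 degrees, less where a joint would pass 70% of its speed; a pose out of reach is approached as far as the arm can. A call with a number of a shift or a turn outside -1 to 1 is refused whole. A call with a gripper value outside its range is refused whole. OPENING is the opening, from -1 (shut) to 1 (fully open), set as the call begins (- or left out, the last holds). The fingers move at their own pace and stop on an object; FORCE is the grip in N (left out, the last holds). Time passes only in rows, so rows that do not move let the fingers close, or fill a call up. It gives the time, the measured TCP pose, the force, the opening and the grip force at its end, in the units of the state.
- telemetry.sense(): the state, without advancing time (a new reading comes with each control period).
- snapshot(name): name is "scene" or "top" or "wrist"; returns a dict with "image" (420x560x3 uint8, red, green, blue), "depth" (420x560 float32, m along the optical axis (not along the pixel's ray), 0 where there is no reading), "camera_matrix" (3x3 intrinsics, pixels), "rvec" (rotation vector, rad) and "tvec" (3), from world to camera coordinates, as OpenCV has them. Camera axes: x right, y down, z forward; pixel columns grow to the right and rows downward; lengths in m; the calibration is good to about 2 mm. A picture is of the moment at which its call begins.
- manip.sign_off(): hands the job in; it is judged then, once.
The state is a dict: "t": time; "q": joint angles; "qd": joint speeds; "tau": joint torques, N m; "tcp_pos": TCP position; "tool_rot": TCP orientation; "force": force on the tool from outside, world axes, zero at the start; "ft_torque": the same for the moment, N m; "finger_gap": opening from 0.0 (shut) to 1.0 (fully open); "gripper_force": force on a finger pad.
Only numpy, scipy, OpenCV 4.12 (cv2) and the standard library are available. Lean on these libraries where they do the work, as an engineer would, in place of code of your own. Each camera call takes 0.05 s, during which the arm holds its last target. There are 200 camera calls.

## Working session

There is one attempt and no reset: what is moved stays moved. The work goes in short steps, Python scripts to look and compute and a shell command to move; the robot and the scene stay as the last step left them, time stands still between calls to the robot, and variables do not carry over. Pictures are saved under pics/ and viewed, at most 13 in all, crops included, and the job is handed in when it is done.

```bash
mkdir -p pics; ls
cat > h.py <<'E'
import numpy as np, cv2
from station import telemetry, snapshot, manip
def cam(s):
    R=cv2.Rodrigues(np.array(s["rvec"],float))[0]; return np.array(s["camera_matrix"]),R,np.array(s["tvec"],float).ravel()
def cloud(s):
    K,R,t=cam(s); d=s["depth"]; v,u=np.indices(d.shape)
    p=np.stack([(u-K[0,2])/K[0,0]*d,(v-K[1,2])/K[1,1]*d,d],-1)
    return (p-t)@R
def ray(s,u,v,z):
    K,R,t=cam(s); c=-R.T@t; r=R.T@np.linalg.inv(K)@np.array([u,v,1.]); return c+r*(z-c[2])/r[2]
E
python3 - <<'E'
from h import *
ims=[]
for n in("scene","top"):
    s=snapshot(n); np.save(n+".npy",s,allow_pickle=True); ims.append(s["image"])
    cv2.imwrite(f"pics/{n}0.png",s["image"][:,:,::-1])
    P=cloud(s); h=cv2.cvtColor(s["image"],cv2.COLOR_RGB2HSV)
    for nm,lo,hi in(("red",(0,150,60),(6,255,255)),("red2",(172,150,60),(180,255,255)),("amber",(10,130,80),(28,255,255)),("green",(45,80,40),(85,255,255))):
        m=cv2.inRange(h,lo,hi)
        k,l,st,c=cv2.connectedComponentsWithStats(m)
        for i in range(1,k):
            if st[i,4]>25:
                q=P[(l==i)&(s["depth"]>0)]
                print(n,nm,st[i],np.round(c[i],1),np.round(np.median(q,0),3),np.round(q.min(0),3),np.round(q.max(0),3))
print(telemetry.sense())
E
```

```text
pics
scene red [305 265  16  48 559] [312.9 288.8] [ 0.502 -0.395  0.048] [ 0.496 -0.403  0.009] [ 0.517 -0.362  0.074]
scene red [544 305  14  25 173] [550.6 317.2] [ 0.712 -0.622  0.09 ] [ 0.708 -0.626  0.071] [ 0.718 -0.617  0.105]
scene red [157 350  54  30 942] [179.6 362.6] [ 0.282 -0.429  0.028] [ 0.257 -0.438  0.009] [ 0.326 -0.413  0.038]
scene amber [404 146  40   8 267] [423.7 149.5] [1.177 0.098 0.008] [1.119 0.053 0.005] [1.233 0.148 0.011]
scene amber [244 178   8   7  36] [247.8 181. ] [ 0.54  -0.07   0.091] [ 0.535 -0.074  0.086] [ 0.546 -0.063  0.096]
scene amber [227 186   7   6  32] [230.1 188.5] [ 0.505 -0.061  0.077] [ 0.5   -0.066  0.071] [ 0.51  -0.056  0.083]
scene amber [522 334  28  42 672] [535.6 357.3] [ 0.702 -0.625  0.027] [ 0.697 -0.637  0.001] [ 0.719 -0.61   0.056]
scene green [ 187  200   45   39 1313] [208.2 219.6] [ 0.45  -0.093  0.027] [ 0.41  -0.118  0.001] [ 0.497 -0.025  0.049]
top red [332 201  19  13 170] [341.  206.9] [ 0.504 -0.381  0.068] [ 0.496 -0.4    0.016] [ 0.517 -0.36   0.073]
top red [355 289  14  30 289] [361.1 306.1] [ 0.284 -0.4
[... 362 characters left out ...]
 [ 0.469 -0.031  0.049]
{'t': 0.1, 'q': array([-1.51949783e+00,  5.28407960e-01,  1.43378771e+00, -2.14275082e-05,
        1.18143923e+00, -1.78507957e-01]), 'qd': array([ 0.00202271, -0.00140431, -0.00328206, -0.0009908 , -0.00038681,
        0.00040982]), 'tau': array([-2.21704749e-04, -4.43305779e+01, -1.78586626e+01, -1.46765487e-04,
        3.91289504e-03, -2.15652221e-06]), 'tcp_pos': array([ 0.1423516 , -0.60789105,  0.23040583]), 'tool_rot': array([ 9.93404899e-01,  1.14654544e-01,  5.50169471e-05, -1.01969030e-03]), 'force': array([ 0.2190365 , -1.14722796, -1.11306705]), 'ft_torque': array([0.01232723, 0.02812932, 0.02129093]), 'gripper_force': 0.0, 'finger_gap': 1.005777616927208}
```

View pics/scene0.png

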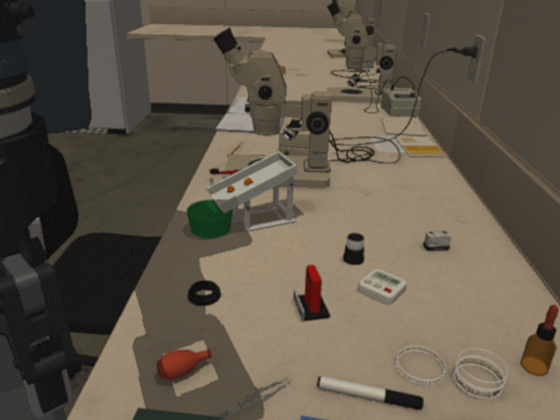

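View pics/top0.png

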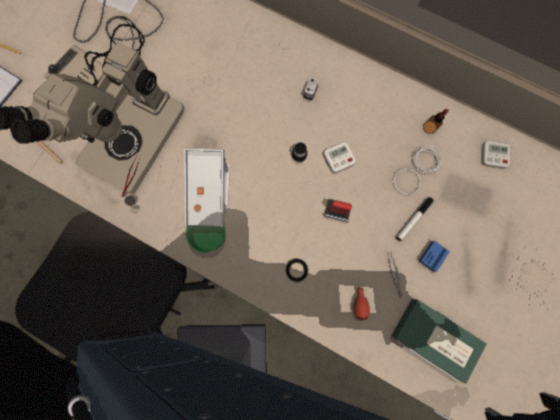

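The scene view shows the tray at (250,180) with the cup at its low end (210,219), two amber offcuts at (248,181) and (230,188), and the scraper at (312,290). In the top view the scraper is at (341,207), the tray at (205,190) and the cup at (206,240).

Run:
```python
from h import *
T=np.load("top.npy",allow_pickle=True).item();S=np.load("scene.npy",allow_pickle=True).item()
for n,s in(("top",T),("scene",S)):
    P=cloud(s);im=s["image"];h=cv2.cvtColor(im,cv2.COLOR_RGB2HSV);d=s["depth"]>0
    K,R,t=cam(s);print(n,"cam",-R.T@t,K[0,0])
    x,y,z=P[...,0],P[...,1],P[...,2]
    w=d&(x>.42)&(x<.68)&(y>-.16)&(y<.02)&(h[...,1]<70)&(z>.052)&(z<.15)
    q=P[w]; 
    # robust plane for floor
    A=q
    for _ in range(8):
        c=np.linalg.lstsq(np.c_[A[:,:2],np.ones(len(A))],A[:,2],rcond=None)[0]
        r=q[:,2]-np.c_[q[:,:2],np.ones(len(q))]@c
        A=q[(r<.004)&(r>-.012)] if _<4 else q[abs(r)<.004]
    print("floor",len(q),len(A),c,"uphill yaw",np.degrees(np.arctan2(c[1],c[0])),"slope",np.degrees(np.arctan(np.hypot(*c[:2]))))
    print("floor rect",cv2.minAreaRect((A[:,:2]*1000).astype(np.float32)))
    print("all rect",cv2.minAreaRect((q[:,:2]*1000).astype(np.float32)))
    g=d&(h[...,0]>45)&(h[...,0]<85)&(h[...,1]>80)&(x>.38)&(x<.52)&(y>-.15)&(y<0)
    qq=P[g&(z>.035)]; 
    if len(qq)>8:
        e=np.linalg.lstsq(np.c_[2*qq[:,:2],np.ones(len(qq))],(qq[:,:2]**2).sum(1),rcond=None)[0];print("cup",e[:2],np.sqrt(e[2]+e[0]**2+e[1]**2),len(qq))
    b=d&(x>.45)&(x<.57)&(y>-.44)&(y<-.33)
    red=b&((h[...,0]<7)|(h[...,0]>172))&(h[...,1]>140)
    q=P[red&(z>.06)];print("redtop",len(q),q.mean(0),cv2.minAreaRect((q[:,:2]*1000).astype(np.float32)))
    q=P[b&(z>.005)&(z<.03)&~red];print("foot",len(q),cv2.minAreaRect((q[:,:2]*1000).astype(np.float32)))
a=cv2.resize(T["image"][175:245,300:390],None,fx=4.4,fy=4.4,interpolation=3)
b=cv2.resize(S["image"][255:325,285:335],None,fx=6,fy=4.4,interpolation=3)[:308]
cv2.imwrite("pics/c1.png",np.hstack([a,cv2.resize(b,(300,a.shape[0]))])[:,:,::-1])
```

```text
top cam [ 0.34386628 -0.23429518  0.89772385] 378.91642568152565
floor 2983 2381 [ 0.36520248 -0.01222014 -0.11650482] uphill yaw -1.916474780820772 slope 20.072650788371995
floor rect ((549.5186767578125, -78.84275817871094), (80.89431762695312, 160.72439575195312), 86.9592514038086)
all rect ((546.7974853515625, -77.23995208740234), (84.57327270507812, 166.1834716796875), 87.08698272705078)
cup [ 0.45423368 -0.07356777] 0.04281072359987218 73
redtop 122 [ 0.50639323 -0.37962559  0.06843215] ((506.75335693359375, -379.5827331542969), (40.50923156738281, 13.926082611083984), 75.14273834228516)
foot 236 ((496.2365417480469, -374.56396484375), (67.74967956542969, 57.060447692871094), 56.20330810546875)
scene cam [ 0.17404818 -0.89355706  0.48187031] 485.28398725070446
floor 2659 1214 [ 0.3619288  -0.0021219  -0.11195365] uphill yaw -0.3359070163353361 slope 19.896964211358963
floor rect ((549.9814453125, -76.309814453125), (88.21328735351562, 160.3232421875), 86.86691284179688)
all rect ((547.3330078125, -76.43807983398438), (89.14562225341797, 166.2735595703125), 86.34878540039062)
cup [ 0.45618489 -0.07192037] 0.04353610155808243 406
redtop 216 [ 0.50505784 -0.38585315  0.06858579] ((507.03582763671875, -381.9075622558594), (39.84621047973633, 13.709328651428223), 73.23008728027344)
foot 480 ((507.3949890136719, -379.95684814453125), (59.720550537109375, 47.20069885253906), 75.15928649902344)
```

View pics/c1.png

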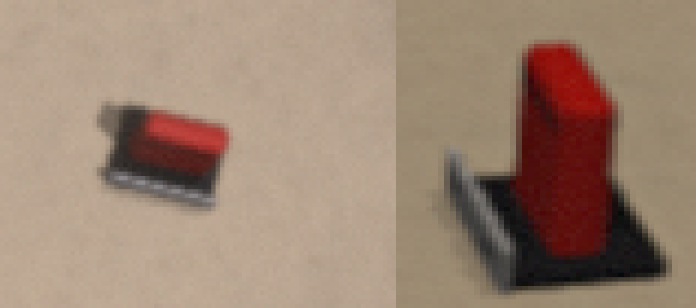

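The crop shows the blade on the image-lower side of the scraper, towards the robot (world -x), and the grip on the far side. The estimated poses are:

| Item | Position (m) | Heading |
|---|---|---|
| Scraper | (0.507, -0.3805) | -15° |
| Tray origin | (0.455, -0.0727) | -3° |

Next I move above the scraper.

```bash
R='.68 -.232 0 0 0 0'; true
python3 -m crank '.68 -.232 0 0 0 0;.68 -.232 0 0 0 0;.68 -.232 0 0 0 0;.68 -.232 0 0 0 0;.68 -.232 0 0 0 0' 0 60
python3 -m crank '.68 -.232 0 0 0 0;.68 -.232 0 0 0 0;.68 -.232 0 0 0 0;.68 -.232 0 0 0 0;.68 -.232 0 0 0 0'
python3 -m crank '.68 -.232 0 0 0 0;.68 -.232 0 0 0 0;.68 -.232 0 0 0 0;.68 -.232 0 0 0 0;.68 -.232 0 0 0 0'
python3 -m crank '0 0 0 0 0 -.086;0 0 0 0 0 -.086;0 0 0 0 0 -.086;0 0 0 0 0 -.086;0 0 0 0 0 -.086'
python3 -m crank '0 0 0 0 0 -.086;0 0 0 0 0 -.086;0 0 0 0 0 -.086;0 0 0 0 0 0;0 0 0 0 0 0'
cat >> h.py <<'E'
from scipy.spatial.transform import Rotation as Ro
def st():
    s=telemetry.sense(); R=Ro.from_quat(s["tool_rot"]).as_matrix()
    print(round(s["t"],2),"tcp",np.round(s["tcp_pos"],4),"q",np.round(s["q"],2),"F",np.round(s["force"],1),"gap",round(s["finger_gap"],3),"gf",round(s["gripper_force"],1)); return np.array(s["tcp_pos"]),R
def delta(p,Rt):
    "shift (units of 4 cm) and turn (units of 90 deg) in the tool frame to target TCP p, rotation Rt"
    c,R=st(); print("shift",np.round(R.T@(np.array(p)-c)/.04,3),"turn",np.round(Ro.from_matrix(R.T@Rt).as_rotvec()/(np.pi/2),4))
def tool(yaw,tilt):
    "tool y along heading yaw (deg) raised by tilt, z = minus floor normal"
    y=np.array([np.cos(tilt)*np.cos(yaw),np.cos(tilt)*np.sin(yaw),np.sin(tilt)]); z=np.array([np.sin(tilt)*np.cos(yaw),np.sin(tilt)*np.sin(yaw),-np.cos(tilt)])
    return np.c_[np.cross(y,z),y,z]
E
python3 - <<'E'
from h import *
delta([.507,-.3805,.16],tool(np.radians(-15.5),0))
s=snapshot("wrist");cv2.imwrite("pics/w1.png",s["image"][:,:,::-1])
P=cloud(s);h=cv2.cvtColor(s["image"],cv2.COLOR_RGB2HSV)
m=((h[...,0]<7)|(h[...,0]>172))&(h[...,1]>140)&(s["depth"]>0)
q=P[m&(P[...,2]>.064)&(abs(P[...,0]-.507)<.05)];print(len(q),q.mean(0),cv2.minAreaRect((q[:,:2]*1000).astype(np.float32)))
E
```

```text
t: 0.6
tcp_pos: [0.265, -0.5314, 0.2308]
tool_rot: [0.993, 0.115, -0.0, -0.001]
force: [-0.6, 0.1, 0.1]
finger_gap: 0.498
gripper_force: 0.0
t: 1.1
tcp_pos: [0.3869, -0.4552, 0.2309]
tool_rot: [0.993, 0.115, -0.0, -0.0]
force: [0.7, 0.7, 0.2]
finger_gap: 0.502
gripper_force: 0.0
t: 1.6
tcp_pos: [0.5086, -0.3791, 0.2307]
tool_rot: [0.993, 0.115, -0.0, -0.0]
force: [-0.5, 0.0, 0.4]
finger_gap: 0.502
gripper_force: 0.0
t: 2.1
tcp_pos: [0.5077, -0.3797, 0.2306]
tool_rot: [0.898, 0.44, -0.0, -0.001]
force: [0.5, -0.1, -0.5]
finger_gap: 0.498
gripper_force: 0.0
t: 2.6
tcp_pos: [0.5078, -0.3799, 0.2309]
tool_rot: [0.794, 0.608, -0.0, -0.0]
force: [-1.1, -0.3, -0.7]
finger_gap: 0.499
gripper_force: 0.0
2.6 tcp [ 0.5078 -0.3799  0.2309] q [-0.82  0.54  1.41 -0.    1.19 -0.56] F [-1.1 -0.3 -0.7] gap 0.499 gf 0.0
shift [-0.021 -0.014  1.773] turn [-0.0004 -0.0003  0.0047]
1072 [ 0.50723469 -0.37549296  0.16877813] ((506.92034912109375, -379.397705078125), (43.84834289550781, 102.3023910522461), 86.78245544433594)
```

View pics/w1.png

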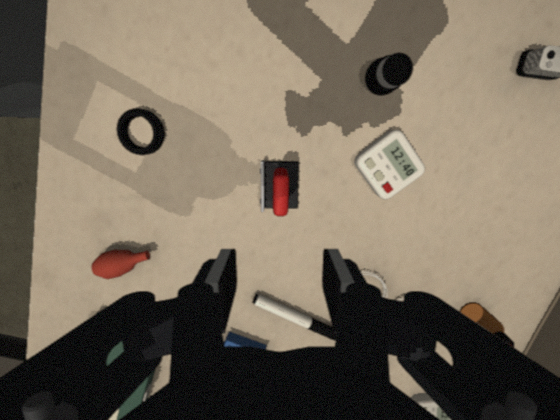

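The wrist view shows the scraper at (280,188), its grip axis nearly vertical in the picture and centred between the fingers (columns 237 and 323). I'll refine the pose, and descend if it agrees.

```bash
python3 - <<'E'
from h import *
s=snapshot("wrist")
P=cloud(s);h=cv2.cvtColor(s["image"],cv2.COLOR_RGB2HSV);u=np.zeros(h.shape[:2],bool);u[150:230,255:310]=1
m=u&((h[...,0]<7)|(h[...,0]>172))&(h[...,1]>140)&(s["depth"]>0)
q=P[m&(P[...,2]>.064)];print(len(q),q.mean(0),cv2.minAreaRect((q[:,:2]*1000).astype(np.float32)))
q=P[u&~m&(P[...,2]>.004)];print(len(q),cv2.minAreaRect((q[:,:2]*1000).astype(np.float32)))
mm=cv2.inRange(h[...,2],0,70)|m.astype(np.uint8)*255; mm[~u]=0
print(cv2.minAreaRect(cv2.findNonZero(m.astype(np.uint8)*255)))
E
python3 -m crank '0 0 .5 0 0 0;0 0 .5 0 0 0;0 0 .5 0 0 0;0 0 .5 0 0 0;0 0 .5 0 0 0' - 60
```

```text
613 [ 0.50865983 -0.37957531  0.06898728] ((508.5250244140625, -380.76361083984375), (42.53076171875, 15.498597145080566), 74.69010925292969)
1238 ((512.2969360351562, -363.3564453125), (96.54496002197266, 46.40469741821289), 74.46174621582031)
((280.6854248046875, 191.0493927001953), (16.610586166381836, 48.166534423828125), 2.385944128036499)
t: 3.2
tcp_pos: [0.508, -0.3801, 0.1306]
tool_rot: [0.793, 0.609, 0.0, 0.0]
force: [0.8, -0.6, 0.5]
finger_gap: 0.501
gripper_force: 0.0
```

```bash
python3 -m crank '0 0 .5 0 0 0;0 0 .5 0 0 0;0 0 .5 0 0 0;0 0 .5 0 0 0;0 0 .5 0 0 0' - 60
python3 -m crank '0 0 0 0 0 0;0 0 0 0 0 0;0 0 0 0 0 0;0 0 0 0 0 0;0 0 0 0 0 0' -1 60
python3 -m crank '0 0 0 0 0 0;0 0 0 0 0 0;0 0 0 0 0 0;0 0 0 0 0 0;0 0 0 0 0 0' -1 60
python3 - <<'E'
from h import *
st()
for n in("scene","wrist"):
    s=snapshot(n); cv2.imwrite(f"pics/{n}2.png",s["image"][:,:,::-1])
a=cv2.resize(cv2.imread("pics/scene2.png")[215:335,240:380],None,fx=3,fy=3)
b=cv2.resize(cv2.imread("pics/wrist2.png"),(380,360))
cv2.imwrite("pics/g2.png",np.hstack([a,b]))
E
```

```text
t: 3.7
tcp_pos: [0.5081, -0.3802, 0.0305]
tool_rot: [0.793, 0.609, 0.0, 0.0]
force: [0.3, -0.9, -0.5]
finger_gap: 0.499
gripper_force: 0.0
t: 4.2
tcp_pos: [0.5083, -0.3804, 0.0323]
tool_rot: [0.793, 0.609, 0.0, 0.001]
force: [0.3, 0.2, -1.1]
finger_gap: 0.177
gripper_force: 60.1
t: 4.7
tcp_pos: [0.5079, -0.3801, 0.0313]
tool_rot: [0.793, 0.609, -0.0, -0.0]
force: [0.1, -0.2, -1.4]
finger_gap: 0.18
gripper_force: 60.1
4.7 tcp [ 0.5079 -0.3801  0.0313] q [-0.82  0.8   1.54  0.    0.8  -0.56] F [ 0.1 -0.2 -1.4] gap 0.18 gf 60.1
```

View pics/g2.png

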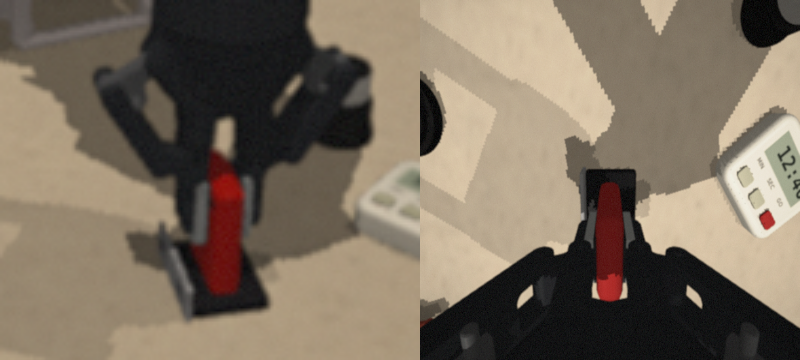

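The scraper is gripped squarely; the left half shows the fingers on the red grip at (225,220) and the foot still flat on the worktop. Next I lift it and work out the approach to the tray.

```bash
python3 -m crank '0 0 -.2 0 0 0;0 0 -.5 0 0 0;0 0 -.8 0 0 0;0 0 -.9 0 0 0;0 0 -.9 0 0 0'
python3 -m crank '0 0 -.9 0 0 0;0 0 -.5 0 0 0;0 0 0 0 0 0;0 0 0 0 0 0;0 0 0 0 0 0'
cat >> h.py <<'E'
def tgt(s,g,yaw=-3.,C=(.455,-.0727),h=.031):
    "TCP with scraper origin s m up the slope, underside g m over the floor"
    a=np.radians(20);b=np.radians(yaw);n=g+h
    x=.014+s*np.cos(a)-n*np.sin(a)
    return np.array([C[0]+x*np.cos(b),C[1]+x*np.sin(b),.056+s*np.sin(a)+n*np.cos(a)]),tool(b,a)
E
python3 - <<'E'
from h import *
p,R=tgt(.125,.08);print(p);delta(p,R);delta(p,tool(np.radians(-15.3),0))
S=np.load("scene.npy",allow_pickle=True).item();P=cloud(S).reshape(-1,3)
for z in(.05,.15,.25):
    q=P[(P[:,2]>z)&(P[:,0]>.5)&(abs(P[:,1])<.25)&(P[:,2]<.6)]; q=q[(q[:,2]>.135)|(q[:,0]>.67)]
    print(z,len(q),q.min(0),q.max(0))
s=snapshot("scene");cv2.imwrite("pics/l.png",s["image"][:,:,::-1])
E
```

```text
t: 5.3
tcp_pos: [0.5077, -0.3798, 0.1649]
tool_rot: [0.793, 0.609, -0.0, -0.0]
force: [0.7, -0.1, -0.9]
finger_gap: 0.182
gripper_force: 60.1
t: 5.8
tcp_pos: [0.507, -0.3791, 0.2175]
tool_rot: [0.793, 0.609, -0.0, -0.002]
force: [0.1, -0.2, -1.8]
finger_gap: 0.185
gripper_force: 60.3
[ 0.54836921 -0.07759327  0.2030584 ]
5.8 tcp [ 0.507  -0.3791  0.2175] q [-0.82  0.55  1.42 -0.    1.17 -0.56] F [ 0.1 -0.2 -1.8] gap 0.185 gf 60.3
shift [ 7.549 -0.939  0.379] turn [-0.2233  0.0217 -0.1313]
5.8 tcp [ 0.507  -0.3791  0.2175] q [-0.82  0.55  1.42 -0.    1.17 -0.56] F [ 0.1 -0.2 -1.8] gap 0.185 gf 60.3
shift [ 7.549 -0.939  0.379] turn [-0.002  -0.0012  0.0043]
0.05 19818 [ 0.56387356 -0.24996563  0.05004204] [1.36331472 0.24998128 0.4326338 ]
0.15 14764 [ 0.56387356 -0.24996563  0.15000943] [1.36331472 0.24989222 0.4326338 ]
0.25 8546 [ 0.56387356 -0.24993015  0.25000912] [1.36331472 0.24989222 0.4326338 ]
```

Run:
```python
from h import *
for n in("scene","top"):
    S=np.load(n+".npy",allow_pickle=True).item();P=cloud(S).reshape(-1,3);P=P[(S["depth"].ravel()>0)]
    for lo,hi in((.14,.25),(.25,.35),(.35,.5)):
        for y0 in(-.1,-.05,0,.05,.1,.15):
            q=P[(P[:,2]>lo)&(P[:,2]<hi)&(P[:,0]>.4)&(P[:,0]<.9)&(P[:,1]>y0)&(P[:,1]<y0+.05)]
            if len(q)>5: print(n,lo,y0,len(q),np.round(np.percentile(q[:,0],[0,5,50]),3))
```

```text
scene 0.14 0 528 [0.741 0.747 0.774]
scene 0.14 0.05 1504 [0.638 0.652 0.707]
scene 0.14 0.1 1040 [0.604 0.625 0.649]
scene 0.14 0.15 14 [0.637 0.637 0.639]
scene 0.25 0.05 184 [0.65  0.655 0.679]
scene 0.25 0.1 1430 [0.567 0.581 0.626]
scene 0.25 0.15 239 [0.564 0.567 0.621]
scene 0.35 0.15 14 [0.593 0.594 0.611]
top 0.14 0 537 [0.739 0.745 0.773]
top 0.14 0.05 1942 [0.638 0.65  0.75 ]
top 0.14 0.1 964 [0.602 0.622 0.649]
top 0.14 0.15 57 [0.633 0.635 0.816]
top 0.25 0.05 274 [0.649 0.654 0.677]
top 0.25 0.1 2691 [0.566 0.58  0.638]
top 0.25 0.15 1518 [0.562 0.571 0.623]
top 0.35 0.1 7 [0.586 0.586 0.588]
top 0.35 0.15 31 [0.589 0.591 0.594]
```

```bash
python3 -m crank '.3 -.04 0 0 0 0;.6 -.08 0 0 0 0;.7 -.09 0 0 0 0;.7 -.09 0 0 0 0;.7 -.09 0 0 0 0'
python3 -m crank '.7 -.09 0 0 0 0;.7 -.09 0 0 0 0;.7 -.09 0 0 0 0;.7 -.09 0 0 0 0;.7 -.09 0 0 0 0'
python3 -m crank '.6 -.06 0 0 0 0;.35 -.04 0 0 0 0;0 0 0 0 0 -.046;0 0 0 0 0 -.046;0 0 0 0 0 -.045'
python3 -m crank '0 0 0 -.055 0 0;0 0 0 -.056 0 0;0 0 0 -.056 0 0;0 0 0 -.055 0 0;0 0 0 0 0 0'
python3 - <<'E'
from h import *
delta(*tgt(.125,.03));
for n in("top","scene"):
    s=snapshot(n);cv2.imwrite(f"pics/{n}3.png",s["image"][:,:,::-1])
a=cv2.imread("pics/top3.png")[110:270,110:270];b=cv2.imread("pics/scene3.png")[60:260,140:340]
cv2.imwrite("pics/g3.png",np.hstack([cv2.resize(a,(400,400)),cv2.resize(b,(400,400))]))
E
```

```text
t: 6.35
tcp_pos: [0.5233, -0.2578, 0.2182]
tool_rot: [0.793, 0.609, -0.0, -0.001]
force: [0.3, -0.1, -1.1]
finger_gap: 0.18
gripper_force: 60.3
t: 6.85
tcp_pos: [0.5417, -0.1179, 0.2184]
tool_rot: [0.793, 0.609, -0.0, -0.001]
force: [-0.1, -0.9, -1.1]
finger_gap: 0.183
gripper_force: 60.3
t: 7.35
tcp_pos: [0.5479, -0.0819, 0.2187]
tool_rot: [0.722, 0.692, -0.0, -0.001]
force: [-0.3, 1.1, -0.9]
finger_gap: 0.178
gripper_force: 60.3
t: 7.85
tcp_pos: [0.5446, -0.0812, 0.2176]
tool_rot: [0.713, 0.68, 0.119, 0.123]
force: [-0.1, -0.0, -0.7]
finger_gap: 0.179
gripper_force: 60.4
7.85 tcp [ 0.5446 -0.0812  0.2176] q [-0.42  0.34  1.89  0.22  0.6  -0.54] F [-0.1 -0.  -0.7] gap 0.179 gf 60.4
shift [ 0.088 -0.03   1.623] turn [-0.0039 -0.0029  0.0032]
```

View pics/g3.png

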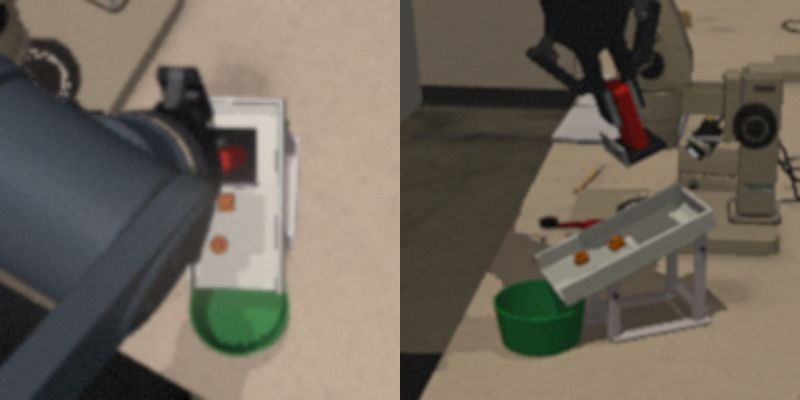

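The left half (top view) shows the tilted scraper at (235,155), uphill of the offcuts at (226,203) and (218,244). The right half (scene view) shows it well above the tray. I descend to a 30 mm gap and check the lateral fit.

```bash
python3 -m crank '.045 -.015 .3 -.004 -.003 .003;.045 -.015 .5 0 0 0;0 0 .5 0 0 0;0 0 .3 0 0 0;0 0 0 0 0 0'
python3 - <<'E'
from h import *
delta(*tgt(.125,.0015))
s=snapshot("top")
P=cloud(s);h=cv2.cvtColor(s["image"],cv2.COLOR_RGB2HSV);d=s["depth"]>0
b=np.radians(-3);Q=P-np.array([.455,-.0727,0]);X=Q[...,0]*np.cos(b)+Q[...,1]*np.sin(b);Y=-Q[...,0]*np.sin(b)+Q[...,1]*np.cos(b)
S=(X-.014)*np.cos(np.radians(20))+(P[...,2]-.056)*np.sin(np.radians(20));H=-(X-.014)*np.sin(np.radians(20))+(P[...,2]-.056)*np.cos(np.radians(20))
am=d&(cv2.inRange(h,(8,110,80),(28,255,255))>0)&(H>.002)&(H<.02)&(abs(Y)<.04)
for lo,hi in((.02,.06),(.06,.11)):
    m=am&(S>lo)&(S<hi);print("offcut",m.sum(),S[m].mean(),np.percentile(Y[m],[0,50,100]),np.percentile(S[m],[0,100]))
m=d&(h[...,2]<60)&(H>.02)&(H<.046)&(S>.08)&(S<.16)&(abs(Y)<.05);print("foot",m.sum(),np.percentile(Y[m],[1,99]),np.percentile(S[m],[1,99]),np.percentile(H[m],[5,50,95]))
m=d&(h[...,1]<70)&(h[...,2]>110)&(H>.008)&(H<.022)&(abs(Y)<.06)&(S<.08)&(S>0);print("walls",np.percentile(Y[m],[1,99]))
cv2.imwrite("pics/g4.png",cv2.resize(s["image"][110:270,110:270,::-1],(560,560),interpolation=3))
E
```

```text
t: 8.45
tcp_pos: [0.5702, -0.08, 0.1573]
tool_rot: [0.713, 0.678, 0.12, 0.128]
force: [1.3, 0.0, -1.0]
finger_gap: 0.181
gripper_force: 60.4
8.45 tcp [ 0.5702 -0.08    0.1573] q [-0.39  0.48  1.9   0.27  0.45 -0.57] F [ 1.3  0.  -1. ] gap 0.181 gf 60.4
shift [ 0.032 -0.126  0.701] turn [0.0022 0.0008 0.0014]
offcut 23 0.0402175794641525 [0.00903799 0.01455202 0.02259263] [0.03538657 0.0463457 ]
offcut 1 0.07322719400950263 [0.00504178 0.00504178 0.00504178] [0.07322719 0.07322719]
foot 142 [-0.02915453 -0.00365565] [0.11147256 0.14953598] [0.03500774 0.03724466 0.03945785]
walls [-0.04211535  0.04002273]
```

View pics/g4.png

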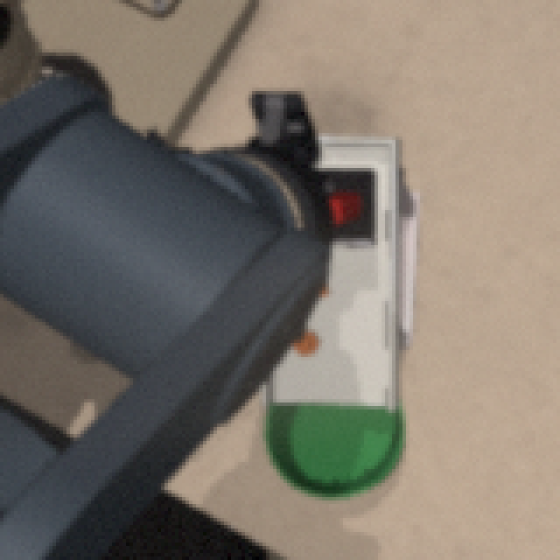

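In the top view the foot's right edge is about 11 mm inside the right wall, with the rest hidden by the arm. Offcut b is at (306,343), within the blade's width. I descend to a gap of about 1.5 mm.

```bash
python3 -m crank '0 -.06 .15 .002 0 .001;0 -.06 .2 0 0 0;0 0 .18 0 0 0;0 0 .12 0 0 0;0 0 .05 0 0 0'
python3 -m crank '0 0 0 0 0 0;0 0 0 0 0 0;0 0 0 0 0 0;0 0 0 0 0 0;0 0 0 0 0 0'
python3 -c "
from h import *
delta(*tgt(.125,.0015));delta(*tgt(.012,.0015))"
```

```text
t: 9.0
tcp_pos: [0.5747, -0.0804, 0.1303]
tool_rot: [0.714, 0.678, 0.12, 0.127]
force: [0.6, 0.4, -1.2]
finger_gap: 0.179
gripper_force: 60.4
t: 9.5
tcp_pos: [0.5747, -0.0804, 0.1311]
tool_rot: [0.714, 0.678, 0.12, 0.128]
force: [0.3, -0.7, -1.5]
finger_gap: 0.181
gripper_force: 60.4
9.5 tcp [ 0.5747 -0.0804  0.1311] q [-0.39  0.53  1.9   0.3   0.39 -0.6 ] F [ 0.3 -0.7 -1.5] gap 0.181 gf 60.4
shift [ 0.036 -0.007  0.046] turn [0.002  0.0015 0.0003]
9.5 tcp [ 0.5747 -0.0804  0.1311] q [-0.39  0.53  1.9   0.3   0.39 -0.6 ] F [ 0.3 -0.7 -1.5] gap 0.181 gf 60.4
shift [ 0.037 -2.832  0.037] turn [0.002  0.0015 0.0003]
```

```bash
python3 -m crank '0 -.08 .03 .002 0 0;0 -.14 0 0 0 0;0 -.14 0 0 0 0;0 -.14 0 0 0 0;0 -.14 0 0 0 0'
python3 -m crank '0 -.14 0 0 0 0;0 -.14 0 0 0 0;0 -.14 0 0 0 0;0 -.14 0 0 0 0;0 -.14 0 0 0 0'
python3 - <<'E'
from h import *
delta(*tgt(.012,.0015))
for n in("top","scene"):
    s=snapshot(n);cv2.imwrite(f"pics/{n}5.png",s["image"][:,:,::-1])
a=cv2.imread("pics/top5.png")[140:270,150:280];b=cv2.imread("pics/scene5.png")[140:250,170:310]
cv2.imwrite("pics/g5.png",np.hstack([cv2.resize(a,(380,380),interpolation=3),cv2.resize(b,(420,380),interpolation=3)]))
E
```

```text
t: 10.0
tcp_pos: [0.5503, -0.079, 0.1208]
tool_rot: [0.714, 0.678, 0.118, 0.126]
force: [0.6, 0.7, -1.2]
finger_gap: 0.178
gripper_force: 60.4
t: 10.5
tcp_pos: [0.5244, -0.0778, 0.1113]
tool_rot: [0.714, 0.678, 0.119, 0.127]
force: [0.3, -0.4, -1.6]
finger_gap: 0.176
gripper_force: 60.4
10.5 tcp [ 0.5244 -0.0778  0.1113] q [-0.43  0.53  2.04  0.47  0.28 -0.81] F [ 0.3 -0.4 -1.6] gap 0.176 gf 60.4
shift [ 0.037 -1.479  0.013] turn [-0.0002  0.0015  0.0004]
```

View pics/g5.png

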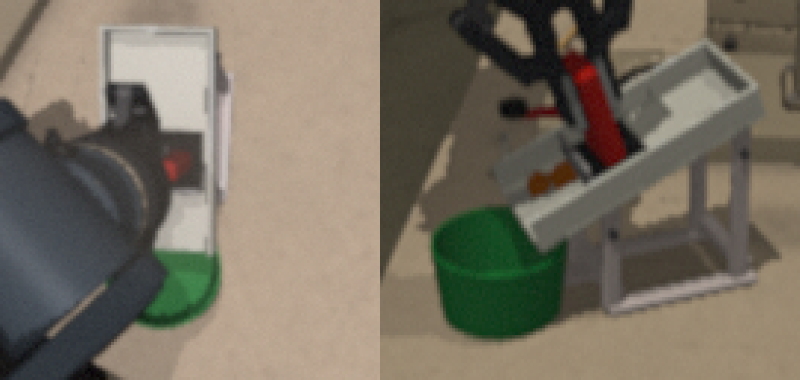

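Both offcuts are just ahead of the blade (scene crop, 538,183 and 563,175), and the scraper is clear of the walls. I carry on.

```bash
python3 -m crank '0 -.14 0 0 0 0;0 -.14 0 0 0 0;0 -.14 0 0 0 0;0 -.14 0 0 0 0;0 -.14 0 0 0 0'
python3 -c "
from h import *
delta(*tgt(.012,.0015))"
```

```text
t: 11.1
tcp_pos: [0.4987, -0.0767, 0.102]
tool_rot: [0.714, 0.678, 0.119, 0.127]
force: [-0.8, -0.1, -1.5]
finger_gap: 0.179
gripper_force: 60.4
11.1 tcp [ 0.4987 -0.0767  0.102 ] q [-0.45  0.54  2.11  0.65  0.22 -1.02] F [-0.8 -0.1 -1.5] gap 0.179 gf 60.4
shift [ 0.042 -0.796  0.013] turn [0.0004 0.0018 0.0004]
```

```bash
python3 -m crank '0 -.14 0 0 0 0;0 -.14 0 0 0 0;0 -.14 0 0 0 0;0 -.14 0 0 0 0;0 -.14 0 0 0 0'
python3 -m crank '0 -.1 0 0 0 0;0 0 0 0 0 0;0 0 0 0 0 0;0 0 0 0 0 0;0 0 0 0 0 0'
python3 - <<'E'
from h import *
delta(*tgt(.012,.0015))
for n in("top","scene"):
    s=snapshot(n);cv2.imwrite(f"pics/{n}6.png",s["image"][:,:,::-1])
    P=cloud(s);h=cv2.cvtColor(s["image"],cv2.COLOR_RGB2HSV)
    m=(cv2.inRange(h,(8,110,50),(28,255,255))>0)&(s["depth"]>0)&(abs(P[...,0]-.5)<.15)&(abs(P[...,1]+.07)<.1)
    print(n,m.sum(),P[m].min(0) if m.any() else 0,P[m].max(0) if m.any() else 0)
a=cv2.imread("pics/top6.png")[140:270,150:280];b=cv2.imread("pics/scene6.png")[140:250,170:310]
cv2.imwrite("pics/g6.png",np.hstack([cv2.resize(a,(380,380),interpolation=3),cv2.resize(b,(420,380),interpolation=3)]))
E
```

```text
t: 11.6
tcp_pos: [0.4725, -0.0754, 0.0925]
tool_rot: [0.714, 0.678, 0.119, 0.127]
force: [-0.6, 0.8, -1.8]
finger_gap: 0.178
gripper_force: 60.4
t: 12.1
tcp_pos: [0.4689, -0.075, 0.0911]
tool_rot: [0.714, 0.678, 0.119, 0.127]
force: [-0.4, 0.5, -1.4]
finger_gap: 0.18
gripper_force: 60.4
12.1 tcp [ 0.4689 -0.075   0.0911] q [-0.49  0.55  2.19  1.05  0.16 -1.45] F [-0.4  0.5 -1.4] gap 0.18 gf 60.4
shift [0.04  0.    0.013] turn [0.0002 0.0016 0.0005]
top 14 [ 0.44958433 -0.09195489  0.0059841 ] [ 0.45645554 -0.08002919  0.01791391]
scene 9 [ 0.44796965 -0.0872678   0.01751515] [ 0.49019076 -0.04544366  0.16217541]
```

View pics/g6.png

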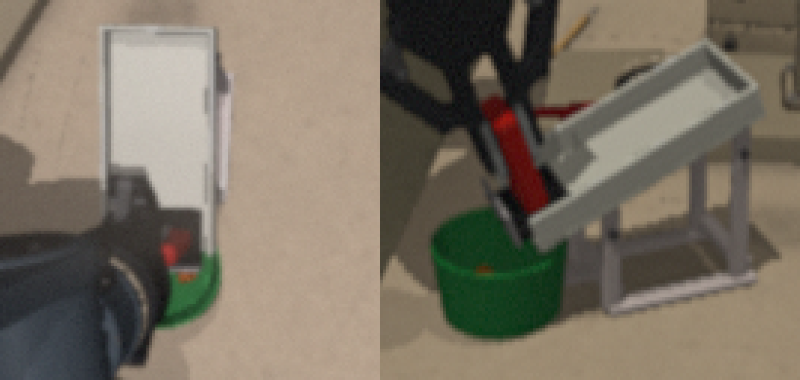

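One offcut is visible in the cup (scene crop, 484,270), and the tray ahead of the blade is empty. I lift straight up and check the cup for the second.

```bash
python3 -m crank '0 .07 -.2 0 0 0;0 .15 -.4 0 0 0;0 .24 -.66 0 0 0;0 .24 -.66 0 0 0;0 .24 -.66 0 0 0'
python3 -m crank '.1 .24 -.66 0 0 0;-.5 .2 0 .056 0 0;-.5 .2 0 .056 0 0;-.5 .2 0 .056 0 0;-.5 .2 0 .055 0 0'
python3 - <<'E'
from h import *
st()
for n in("top","scene"):
    s=snapshot(n);cv2.imwrite(f"pics/{n}7.png",s["image"][:,:,::-1])
    P=cloud(s);h=cv2.cvtColor(s["image"],cv2.COLOR_RGB2HSV)
    m=((cv2.inRange(h,(8,110,50),(28,255,255))>0)&(s["depth"]>0)&(abs(P[...,0]-.5)<.15)&(abs(P[...,1]+.07)<.1)).astype(np.uint8)
    k,l,S,c=cv2.connectedComponentsWithStats(m)
    for i in range(1,k): print(n,S[i],np.round(P[l==i].mean(0),3))
a=cv2.imread("pics/top7.png")[140:270,150:280];b=cv2.imread("pics/scene7.png")[140:250,170:310]
cv2.imwrite("pics/g7.png",np.hstack([cv2.resize(a,(380,380),interpolation=3),cv2.resize(b,(420,380),interpolation=3)]))
E
```

```text
t: 12.7
tcp_pos: [0.4679, -0.0745, 0.2017]
tool_rot: [0.714, 0.678, 0.118, 0.126]
force: [1.4, 0.1, -1.3]
finger_gap: 0.178
gripper_force: 60.4
t: 13.2
tcp_pos: [0.4957, -0.1528, 0.2367]
tool_rot: [0.726, 0.688, -0.003, -0.0]
force: [1.5, -1.2, -1.6]
finger_gap: 0.181
gripper_force: 60.3
13.2 tcp [ 0.4957 -0.1528  0.2367] q [-0.51  0.38  1.69 -0.01  1.08 -0.46] F [ 1.5 -1.2 -1.6] gap 0.181 gf 60.3
top [210 229   7   8  43] [ 0.458 -0.085  0.011]
top [197 234   7   7  38] [ 0.448 -0.056  0.015]
scene [202 216   6   4  17] [ 0.446 -0.066  0.027]
```

View pics/g7.png

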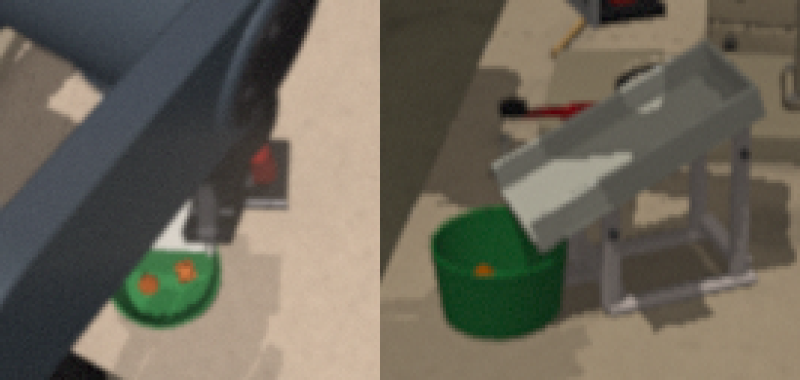

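The top view shows both offcuts inside the cup, at (148,285) and (186,270), and the tray is empty. I carry the scraper back to where it started.

```bash
python3 -m crank '-.5 0 0 0 0 0;-.6 0 0 0 0 0;-.7 0 0 0 0 0;-.7 0 0 0 0 0;-.7 0 0 0 0 0'
python3 -m crank '-.7 0 0 0 0 0;-.7 0 0 0 0 0;-.5 0 0 0 0 0;0 0 0 0 0 0;0 0 0 0 0 0'
python3 -c "
from h import *
delta([.507,-.365,.0313],tool(np.radians(-3),0))"
```

```text
t: 13.8
tcp_pos: [0.488, -0.2798, 0.2358]
tool_rot: [0.725, 0.688, -0.001, -0.0]
force: [0.7, 0.3, -0.2]
finger_gap: 0.177
gripper_force: 60.2
t: 14.3
tcp_pos: [0.4843, -0.3549, 0.2359]
tool_rot: [0.726, 0.688, -0.001, -0.001]
force: [-0.5, 1.8, -0.6]
finger_gap: 0.181
gripper_force: 60.2
14.3 tcp [ 0.4843 -0.3549  0.2359] q [-0.82  0.49  1.49 -0.    1.16 -0.76] F [-0.5  1.8 -0.6] gap 0.181 gf 60.2
shift [-0.222  0.593  5.113] turn [-0.0016  0.0002 -0.0006]
```

```bash
python3 -m crank '-.11 .3 .3 -.001 0 0;-.11 .29 .5 0 0 0;0 0 .7 0 0 0;0 0 .7 0 0 0;0 0 .7 0 0 0'
python3 -m crank '0 0 .7 0 0 0;0 0 .5 0 0 0;0 0 .3 0 0 0;0 0 .2 0 0 0;0 0 0 0 0 0'
python3 -c "
from h import *
delta([.507,-.365,.0313],tool(np.radians(-3),0))"
```

```text
t: 14.8
tcp_pos: [0.5089, -0.3646, 0.1185]
tool_rot: [0.725, 0.689, -0.001, 0.001]
force: [0.1, -0.5, -1.0]
finger_gap: 0.183
gripper_force: 60.4
t: 15.3
tcp_pos: [0.508, -0.3654, 0.0514]
tool_rot: [0.725, 0.689, -0.001, -0.0]
force: [0.4, 0.0, -0.2]
finger_gap: 0.179
gripper_force: 60.4
15.3 tcp [ 0.508  -0.3654  0.0514] q [-0.8   0.76  1.56 -0.    0.82 -0.75] F [ 0.4  0.  -0.2] gap 0.179 gf 60.4
shift [ 0.009 -0.025  0.502] turn [-0.0007  0.0007  0.0003]
```

```bash
python3 -m crank '0 0 .15 0 0 0;0 0 .12 0 0 0;0 0 .1 0 0 0;0 0 .06 0 0 0;0 0 .03 0 0 0'
python3 -m crank '0 0 .015 0 0 0;0 0 .015 0 0 0;0 0 .015 0 0 0;0 0 0 0 0 0;0 0 0 0 0 0'
python3 -c "
from h import *
st()"
```

```text
t: 15.8
tcp_pos: [0.5079, -0.3663, 0.0339]
tool_rot: [0.726, 0.688, -0.001, 0.001]
force: [0.2, 0.3, -0.6]
finger_gap: 0.178
gripper_force: 60.4
t: 16.3
tcp_pos: [0.508, -0.3663, 0.0322]
tool_rot: [0.725, 0.688, -0.001, 0.001]
force: [0.6, -0.3, -0.7]
finger_gap: 0.174
gripper_force: 60.4
16.3 tcp [ 0.508  -0.3663  0.0322] q [-0.8   0.79  1.56 -0.    0.78 -0.75] F [ 0.6 -0.3 -0.7] gap 0.174 gf 60.4
```

```bash
python3 -m crank '0 0 .015 0 0 0;0 0 .015 0 0 0;0 0 0 0 0 0;0 0 0 0 0 0;0 0 0 0 0 0'
python3 -c "
from h import *
st()
S=snapshot('scene');P=cloud(S)"
```

```text
t: 16.8
tcp_pos: [0.508, -0.3663, 0.0311]
tool_rot: [0.725, 0.688, -0.001, 0.001]
force: [-0.2, 0.1, 0.4]
finger_gap: 0.18
gripper_force: 60.5
16.8 tcp [ 0.508  -0.3663  0.0311] q [-0.8   0.8   1.56 -0.    0.78 -0.75] F [-0.2  0.1  0.4] gap 0.18 gf 60.5
```

Weight is coming off the gripper, so I go one small step lower.

```bash
python3 -m crank '0 0 .015 0 0 0;0 0 0 0 0 0;0 0 0 0 0 0;0 0 0 0 0 0;0 0 0 0 0 0'
```

```text
t: 17.35
tcp_pos: [0.508, -0.3664, 0.031]
tool_rot: [0.725, 0.688, -0.001, 0.001]
force: [-1.1, 0.1, 5.7]
finger_gap: 0.179
gripper_force: 61.3
```

Contact shows as 5.7 N upward. I release and withdraw.

```bash
python3 -m crank '0 0 0 0 0 0;0 0 0 0 0 0;0 0 0 0 0 0;0 0 0 0 0 0;0 0 0 0 0 0' 0
python3 -m crank '0 0 0 0 0 0;0 0 -.1 0 0 0;0 0 -.3 0 0 0;0 0 -.5 0 0 0;0 0 -.7 0 0 0'
python3 -m crank '0 0 -.8 0 0 0;0 0 -.8 0 0 0;0 0 -.7 0 0 0;0 0 -.4 0 0 0;0 0 0 0 0 0'
python3 - <<'E'
from h import *
s=snapshot("scene");cv2.imwrite("pics/f.png",s["image"][:,:,::-1]);st()
P=cloud(s);h=cv2.cvtColor(s["image"],cv2.COLOR_RGB2HSV)
m=((h[...,0]<7)|(h[...,0]>172))&(h[...,1]>140)&(s["depth"]>0)&(abs(P[...,0]-.508)<.06)&(abs(P[...,1]+.366)<.06)&(P[...,2]<.09)
q=P[m];print(q.min(0),q.max(0))
E
```

```text
t: 17.85
tcp_pos: [0.5079, -0.3662, 0.0302]
tool_rot: [0.725, 0.688, -0.001, 0.001]
force: [-1.1, 0.4, 0.4]
finger_gap: 0.502
gripper_force: 0.0
t: 18.35
tcp_pos: [0.5073, -0.3656, 0.0948]
tool_rot: [0.725, 0.688, -0.001, -0.0]
force: [-0.3, -0.3, -0.7]
finger_gap: 0.501
gripper_force: 0.0
t: 18.85
tcp_pos: [0.5094, -0.3673, 0.2066]
tool_rot: [0.725, 0.688, -0.001, 0.005]
force: [0.0, -0.5, 0.2]
finger_gap: 0.502
gripper_force: 0.0
18.9 tcp [ 0.5085 -0.3664  0.2045] q [-0.8   0.56  1.46 -0.    1.12 -0.75] F [-0.3  0.3  0.2] gap 0.503 gf 0.0
[ 0.49867586 -0.38991559  0.00826911] [ 0.52070995 -0.3421104   0.07316418]
```

View pics/f.png

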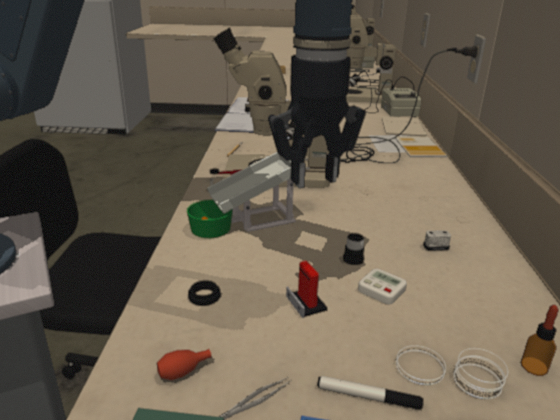

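The scraper stands upright and free at (308,288), the gripper is clear above it, and amber shows in the cup at (206,218).

```bash
python3 -c "
from station import manip
print(manip.sign_off())"
```

```text
the job is handed in; nothing more can be done
None
```

Both offcuts are in the green cup, the scraper is standing upright on the worktop and released, and the job was handed in at about 19 s on the robot's clock (no verdict came back).

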